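# Lay out the dye-weighing station

### The job

Lay out the balance for the next dye recipe: draw the small rectangular steel tray forward from under the bottle riser and set it in the middle of the balance's platform, then stand the steel beaker in the middle of that tray. Stand the small round squeeze bottle from the table top in the middle of the drip coaster to the left of the balance and the square jar in the middle of the coaster to its right (left and right as seen from the robot). Set things down gently without dropping them, the balance is delicate; keep beaker, bottle and jar upright and leave the round brass dish and the grey tin on the table where they are.

Things in the scene. Friction and masses are not known exactly. Their poses are not given: they have to be found in the camera images.
- tray: loose open tray of bare steel, 100 long (its x) x 60 wide (its y) x 20 mm high, walls and floor 3 mm, 0.15 kg; origin at the centre of its underside. Starts flat on the table, its rear under the riser's lip, about 42 mm of its front end showing, long axis about square to the lip; must be slid forward until wholly clear before it can be lifted. Can be gripped anywhere across its width
- beaker: loose round open steel beaker, 62 mm high, 40 mm across the rim and 38 mm across the foot, about 0.12 kg; origin at the centre of its underside, z up
- bottle: loose round squeeze bottle, blue with a red cap and nozzle and a paper band: body 54 mm across and straight from the bottom to 84 mm up, then a cap 34 mm across, tip of the nozzle at 122 mm, about 0.22 kg; origin at the centre of its underside, z up
- jar: loose square black jar 48 x 48 mm (sides along its x and y), straight to 60 mm up, with a round white screw lid 42 mm across, 80 mm high in all, about 0.2 kg; origin at the centre of its underside, z up
- balance: electronic balance, fixed: white housing 150 mm wide; square steel platform 120 x 120 mm, its top 50 mm above the table, does not sink; origin at table level under the platform's centre, x away from the operator, y to the left. The housing reaches from 118 mm in front of the origin (display and keys, under 35 mm high) to 68 mm behind it
- coaster_a: one of two identical round black rubber drip coasters, fixed, 94 mm across, floor 3 mm above the table, rim 3 mm thick and 6 mm high; origin at the centre of its underside. One coaster lies left and one right of the balance; which of coaster_a and coaster_b is on the left changes
- coaster_b: the other drip coaster, identical to coaster_a
- riser: fixed stepped wooden riser across the back of the table, 860 mm wide, carrying stock bottles and tins; origin at table level under the middle of its front lip, x to the back, y to the left along the lip. The lip leaves a 30 mm gap above the table; the lower step's top is 52 mm up, with nothing on it in its first 70 mm
- dish: round shallow brass dish, 96 mm across and 18 mm high, loose, also lying half under the riser, at the other end from the tray; origin at the centre of its underside; to be left alone
- tin: low round grey metal tin with a steel lid, 67 mm across and 45 mm high, loose, standing among the other things; origin at the centre of its underside; to be left alone
Not all that is in view belongs to the job. Leave any green or orange look-alike of the coaster_a alone.

How it is judged:
On the way, in this order (a step that is already met when the one before it is completed fails the run):
1. the tray has been drawn forward clear of the riser's lip, still low over the table (x of tray in the frame of riser below -0.048 m and height (world z) of tray below 0.04 m), for 0.05 s.
2. the tray rests, let go, in the middle of the balance's platform (horizontal distance between tray and balance below 0.012 m and z of tray in the frame of balance between 0.045 and 0.056 m and linear speed of tray below 0.02 m/s and angular speed of tray below 0.2 rad/s and angle between tray's own z axis and vertical below 0.1 rad and contact force between the fingers and tray below 0.05 N), for 0.2 s.
3. the beaker stands, let go, in the middle of the tray on the balance (horizontal distance between tray and balance below 0.012 m and z of tray in the frame of balance between 0.045 and 0.056 m and linear speed of each of tray, beaker below 0.02 m/s and angular speed of each of tray, beaker below 0.2 rad/s and angle between each of tray, beaker's own z axis and vertical below 0.1 rad and horizontal distance between beaker and tray below 0.012 m and z of beaker in the frame of tray between -0.002 and 0.009 m and contact force between the fingers and beaker below 0.05 N), for 0.2 s.
At the end, for the whole second after the job is handed in: All upright, let go and at rest: tray flat on the balance's platform, beaker on the tray's floor, squeeze bottle on the floor of the coaster left of the balance, square jar on that of the right one; each centre within 12 mm of the centre of what it stands on (horizontal distance between tray and balance below 0.012 m and z of tray in the frame of balance between 0.045 and 0.056 m and linear speed of each of tray, beaker, bottle, jar below 0.02 m/s and angular speed of each of tray, beaker, bottle, jar below 0.2 rad/s and angle between each of tray, beaker, bottle, jar's own z axis and vertical below 0.1 rad and horizontal distance between beaker and tray below 0.012 m and z of beaker in the frame of tray between -0.002 and 0.009 m and ((y of coaster_a in the frame of balance above 0 m and horizontal distance between bottle and coaster_a below 0.012 m and height (world z) of bottle below 0.008 m) or (y of coaster_b in the frame of balance above 0 m and horizontal distance between bottle and coaster_b below 0.012 m and height (world z) of bottle below 0.008 m)) and ((y of coaster_a in the frame of balance below 0 m and horizontal distance between jar and coaster_a below 0.012 m and height (world z) of jar below 0.008 m) or (y of coaster_b in the frame of balance below 0 m and horizontal distance between jar and coaster_b below 0.012 m and height (world z) of jar below 0.008 m))); the robot touches nothing.
It fails at once if the tray, beaker, bottle or jar is dropped: it moves at over 0.65 m/s while not held (a fall of about 20 mm) ((linear speed of tray above 0.65 m/s and contact force between the fingers and tray below 0.05 N) or (linear speed of beaker above 0.65 m/s and contact force between the fingers and beaker below 0.05 N) or (linear speed of bottle above 0.65 m/s and contact force between the fingers and bottle below 0.05 N) or (linear speed of jar above 0.65 m/s and contact force between the fingers and jar below 0.05 N)).
It fails at once if the beaker, bottle or jar is tipped over (more than 40 degrees) (angle between any of beaker, bottle, jar's own z axis and vertical above 0.7 rad).
It fails at once if the balance is struck or pressed with more than 40 N (contact force between anything else and balance above 40 N).
It fails at once if the brass dish or the grey tin is displaced by more than 25 mm (distance of any of dish, tin from where it was at the start of the episode above 0.025 m).
It also fails if it takes over 128 s, if anything falls off the work surface, if the arm or the gripper's body presses on something with over 40 N, if the wrist force passes 120 N, or if a joint passes its speed limit or range.

### The arm

A 7-joint arm with a two-finger parallel gripper is mounted at the origin on the work surface. World frame = base frame: x ahead of the robot, y to its left, z up, the work surface at z = 0. Lengths are in m, angles in rad, forces in N, time in s.
With the tool pointing down it reaches from about 0.4 to 0.875 m from the base axis. Payload 19.3 kg.
Tool frame: the origin (TCP) lies at the very end of the fingers, on their centre line; the grasp point (between the pads) lies 19 mm behind it; z points along the fingers, y is the line along which they close (so a half turn about z gives the same grasp; the last joint's range is limited). The gripper opens to 85 mm and grips with 20 to 120 N. Pads are 22 mm wide; open, the fingers measure 114 mm over their backs; the gripper's body (76 mm by 85 mm) begins 54 mm behind the grasp point. The pads swing forward as they close: fully open they stand 13 mm farther back than shut.
Start: joints at [-1.393, 0.521, -0.036, 1.599, 0.021, 1.021, -0.113], TCP at [0.153, 0.606, 0.191] pointing down, gripper open.
Joint ranges: [-2.91, 2.91], [-0.3, 2.13], [-1.5, 1.42], [0.17, 2.43], [-1.26, 4.41], [0.16, 1.93], [-2.52, 2.52]. Speed limits (rad/s): [1.89, 1.89, 2.39, 2.39, 3.01, 3.01, 3.01].

### API

Orientations are given as [roll, pitch, yaw] about the fixed x, y, z axes, in that order (R = Rz(yaw) Ry(pitch) Rx(roll)).
In Python, from workcell import monitor, viewer, bot gives the robot as it stands.
- The arm moves only by the tool move_arm, never from a script. Its arguments are lists of equal length, an entry for each row: "gripper": the opening, from 0 (shut) to 1 (fully open); "linear": the shift along the tool's x, y, z in cm, a list of three; "twist": the turn about the tool's z in degrees. A call has 1 to 8 rows; each row shifts and turns the commanded pose from where the row before left it, along the tool's axes as they then stand; what a row does not reach is not made up. A row lasts 1/10 s, in which the tool goes at most 50 mm and 8.59 degrees, less where a joint would pass 70% of its speed; a pose out of reach is approached as far as the arm can. A call with a gripper value outside its range is refused whole. The fingers move at their own pace and stop on an object; "squeeze" is the grip in N (left out, the last holds). Time passes only in rows, so rows that do not move let the fingers close. It gives the time, the measured TCP pose, the force, the opening and the grip force at its end, in the units of the state.
- monitor.observe(): the state, without advancing time (a new reading comes with each control period).
- viewer.grab_frame(name): name is "scene" or "top"; returns a dict with "img" (384x512x3 uint8, red, green, blue), "K" (3x3 intrinsics, pixels), "eye" and "rotation" of the camera in the world. Camera axes: x right, y up, looking along -z (the intrinsics and any distortion apply to the point x, -y, -z); pixel columns grow to the right and rows downward; lengths in m; the calibration is good to about 2 mm. A picture is of the moment at which its call begins. There is no depth.
- bot.job_done(): hands the job in; it is judged then, once.
The state is a dict: "clock": time; "qpos": joint angles; "qd": joint speeds; "joint_efforts": joint torques, N m; "position": TCP position; "tool_rot": TCP orientation; "force": force on the tool from outside, world axes, zero at the start; "moment": the same for the moment, N m; "grip_width": finger opening in m; "finger_force": force on a finger pad.
Only numpy, scipy, OpenCV 4.12 (cv2) and the standard library are available. Lean on these libraries where they do the work, as an engineer would, in place of code of your own. Each camera call takes 0.05 s, during which the arm holds its last target. There are 200 camera calls.

## Working session

There is one attempt and no reset: what is moved stays moved. The work goes in short steps, Python scripts to look and compute and a tool call to move; the robot and the scene stay as the last step left them, time stands still between calls to the robot, and variables do not carry over. Pictures are saved under pics/ and viewed, at most 14 in all, crops included, and the job is handed in when it is done.

Besides the shell and the picture viewer there is one more tool, called after "Call:" as name([rows], argument=value, ...), one row to a line, values as JSON. move_arm: Moves the arm, as the interface text tells. Its arguments: {"type":"object","properties":{"gripper":{"type":"array"},"linear":{"type":"array"},"twist":{"type":"array"},"squeeze":{"type":"number"}},"required":["gripper","linear","twist"]}

```bash
mkdir -p pics
python3 - <<'E'
from workcell import monitor, viewer, bot
import cv2,pickle
s=monitor.observe(); print(s)
for n in("scene","top"):
    f=viewer.grab_frame(n); pickle.dump(f,open(f"pics/{n}0.pkl","wb"))
    cv2.imwrite(f"pics/{n}0.png",cv2.resize(f["img"][:,:,::-1],(800,600)))
    print(n,f["K"],f["eye"],f["rotation"],[k for k in f])
E
```

```text
{'clock': 0.0, 'qpos': array([-1.39317773,  0.52198807, -0.03631301,  1.59998188,  0.02119524,
        1.02111334, -0.1128369 ]), 'qd': array([-1.58465974e-03, -6.26329042e-04, -8.75082282e-05,  5.31171482e-04,
        1.66721418e-04, -9.65127647e-04,  8.29661021e-04]), 'joint_efforts': array([-1.98527996e-03, -9.27097178e+01,  1.97877042e+00, -3.69920325e+01,
        1.77738396e-02,  8.09997349e-03,  1.55578709e-05]), 'position': array([0.15326014, 0.60553375, 0.19095144]), 'tool_rot': array([-3.14048989e+00,  8.22031136e-05,  2.89371179e+00]), 'force': array([ 0.1121539 ,  1.08378933, -0.53727199]), 'moment': array([-0.02354134,  0.02056149, -0.04604292]), 'finger_force': 0.0, 'grip_width': 0.08540491442813981}
scene [[399.13748909   0.         253.09086239]
 [  0.         399.13748909 195.89640975]
 [  0.           0.           1.        ]] [0.81930007 0.66491049 0.69637339] [0.86733426 0.01932496 2.60595497] ['img', 'K', 'eye', 'rotation']
top [[384.21008886   0.         259.57936791]
 [  0.         384.21008886 198.90428219]
 [  0.           0.           1.        ]] [ 0.35726815 -0.00622867  0.98839321] [ 0.11860736  0.01074111 -1.57261553] ['img', 'K', 'eye', 'rotation']
```

View pics/scene0.png

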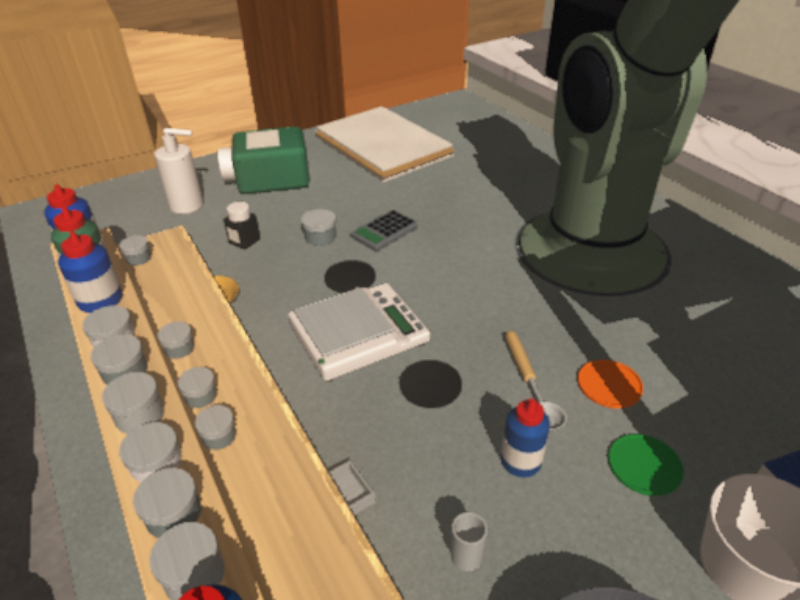

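View pics/top0.png

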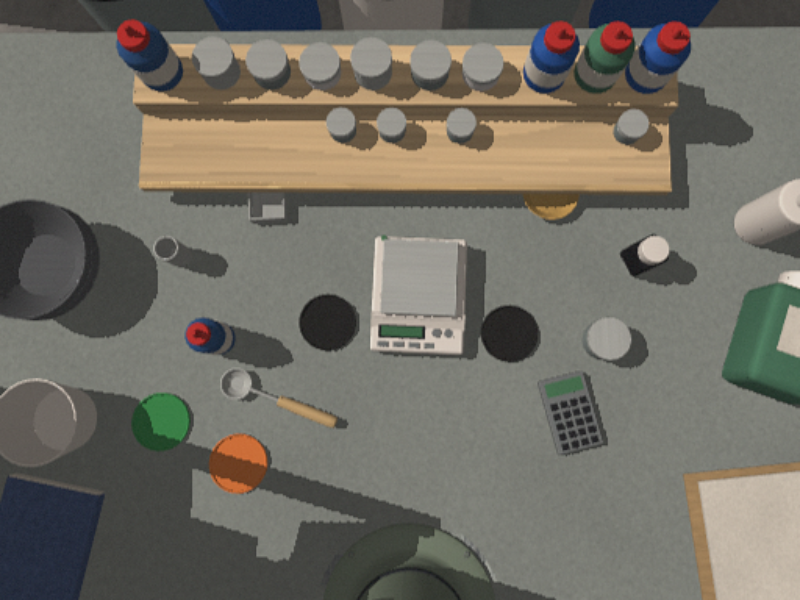

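The scene picture shows the bottle at (525,440), beaker (468,540), tray (350,487), balance (360,325), left coaster (430,383), right coaster (350,275), jar (241,225) and tin (319,227). In the top view (800 px):

- **Tray:** (267,207). The only other thing under the lip is the brass dish at (552,205).
- **Beaker:** (166,248). Look-alikes are the spoon cup (237,383), the clear cup (40,420), the dark pot (40,260) and the tins on the riser.
- **Bottle:** (207,335). The riser bottles (150,55), (550,55), (605,55) and (658,55) are ruled out because this one stands on the table.
- **Jar:** (645,255). The white pump bottle at (770,215) is not square or black.
- **Coasters:** the black ones at (328,322) and (510,333). The green (162,420) and orange (239,463) ones are decoys.

```bash
cat > h.py <<'E'
import numpy as np,cv2,pickle
from scipy.spatial.transform import Rotation as R
def load(n): return pickle.load(open(f"pics/{n}.pkl","rb"))
def grab(n,tag):
    from workcell import viewer
    f=viewer.grab_frame(n); pickle.dump(f,open(f"pics/{tag}.pkl","wb")); return f
def plane(f,uv,z):
    """cast pixel rays (native px) onto height z"""
    uv=np.atleast_2d(uv).astype(float); K=f["K"]
    d=np.c_[(uv[:,0]-K[0,2])/K[0,0],-(uv[:,1]-K[1,2])/K[1,1],-np.ones(len(uv))]
    d=d@R.from_euler("xyz",f["rotation"]).as_matrix().T; e=np.array(f["eye"])
    return e+d*((z-e[2])/d[:,2])[:,None]
def proj(f,p):
    c=(np.atleast_2d(p)-f["eye"])@R.from_euler("xyz",f["rotation"]).as_matrix(); K=f["K"]
    return np.c_[K[0,2]+K[0,0]*c[:,0]/-c[:,2],K[1,2]-K[1,1]*c[:,1]/-c[:,2]]
def blob(mask,seed,r):
    """largest contour of mask within r px of seed"""
    w=np.zeros(mask.shape,np.uint8); cv2.circle(w,tuple(map(int,seed)),r,255,-1)
    m=cv2.bitwise_and(mask.astype(np.uint8)*255,w)
    cs=cv2.findContours(m,cv2.RETR_EXTERNAL,cv2.CHAIN_APPROX_NONE)[0]
    return max(cs,key=cv2.contourArea)[:,0,:]
E
python3 - <<'E'
from h import *
t=load("top0"); s=load("scene0")
c=lambda f,x,y,w,h,k: cv2.resize(f["img"][y:y+h,x:x+w,::-1],(w*k,h*k),interpolation=cv2.INTER_CUBIC)
a=c(t,90,110,160,130,5)[:, :]            # 800x650
a=cv2.resize(c(t,90,115,130,120,3),(390,360)); b=c(t,230,140,130,120,3)
d=c(t,380,125,130,80,3); e=c(s,190,250,130,80,3)
cv2.imwrite("pics/crop1.png",np.vstack([np.hstack([a,b]),np.hstack([d,e])]))
g=cv2.cvtColor(t["img"],cv2.COLOR_RGB2GRAY)
for n,u in(("L",(210,206)),("R",(326,213))):
    k=blob(g<60,u,26); E=cv2.fitEllipse(k); print(n,E,plane(t,E[0],.005))
    us=proj(s,plane(t,E[0],.005))[0]; gs=cv2.cvtColor(s["img"],cv2.COLOR_RGB2GRAY)
    k=blob(gs<60,us,26);E=cv2.fitEllipse(k);print(" scene",us,E[0],plane(s,E[0],.005))
H=cv2.cvtColor(t["img"],cv2.COLOR_RGB2HSV)
for u in((268,180),(171,132),(106,159),(132,214),(413,163),(220,132),(345,131)): print(u,t["img"][u[1],u[0]],plane(t,u,0)[0])
E
```

```text
L ((209.5631866455078, 206.12892150878906), (34.71169662475586, 35.48939895629883), 83.3166275024414) [[0.45614125 0.1329856  0.005     ]]
 scene [276.16588085 243.08577787] (275.0857849121094, 245.3384552001953) [[0.46219047 0.13763048 0.005     ]]
R ((325.8109436035156, 213.2260284423828), (34.74586486816406, 36.2513542175293), 112.46923065185547) [[ 0.43700939 -0.16548091  0.005     ]]
 scene [224.52951877 175.06648893] (223.1100616455078, 176.22100830078125) [[ 0.44296035 -0.16282001  0.005     ]]
(268, 180) [163 161 154] [ 0.52461395 -0.01785787  0.        ]
(171, 132) [156 154 145] [0.65452761 0.2388219  0.        ]
(106, 159) [72 72 70] [0.58221889 0.40866754 0.        ]
(132, 214) [93 28 29] [0.43675592 0.33444662 0.        ]
(413, 163) [216 202 191] [ 0.56816199 -0.39624241  0.        ]
(220, 132) [104 105  99] [0.65387224 0.10869271 0.        ]
(345, 131) [85 66 40] [ 6.54923514e-01 -2.21689030e-01 -1.11022302e-16]
```

View pics/crop1.png

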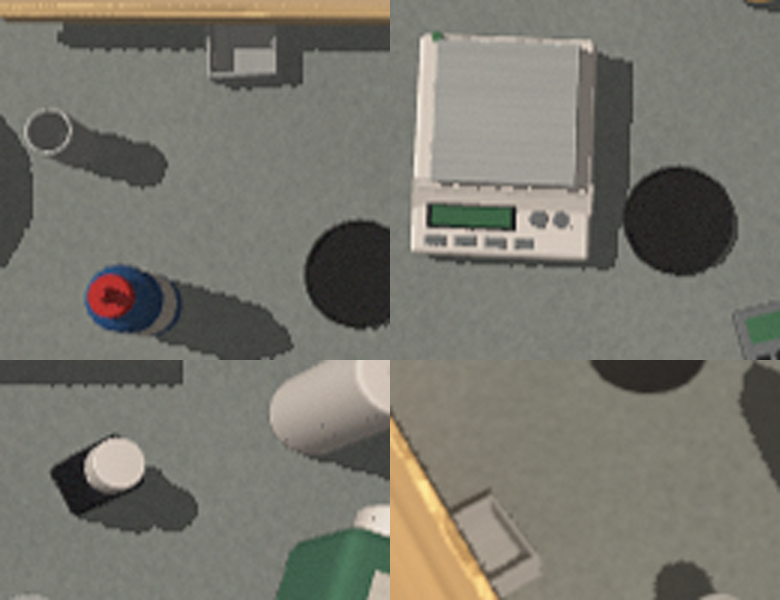

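The crops confirm the choices. Next I measure the poses, mainly from the top view.

Run:
```python
from h import *
t=load("top0"); s=load("scene0"); r4=lambda a:np.round(np.asarray(a),4)
I=t["img"].astype(int); g=I.mean(2); H=cv2.cvtColor(t["img"],cv2.COLOR_RGB2HSV); nad=np.array(t["eye"][:2])
# riser lip front edge: lowest wood pixel per column (top z .052 front edge)
wood=(I[:,:,0]-I[:,:,2]>45)&(H[:,:,0]<30)
pts=[(x,np.where(wood[100:128,x])[0].max()+100.5) for x in range(100,330,6)]
P=plane(t,pts,.052)[:,:2]; k=np.polyfit(P[:,1],P[:,0],1,); print("lip x=",k, "resid",r4(np.abs(P[:,0]-np.polyval(k,P[:,1])).max()))
# balance platform / housing white
sub=cv2.morphologyEx(((g>110)*255).astype(np.uint8),cv2.MORPH_OPEN,np.ones((3,3)))
c=blob(sub>0,(269,188),50); rc=cv2.minAreaRect(c); print("bal hull",rc); print(r4(plane(t,cv2.boxPoints(rc),.045)))
# jar lid
lid=(g>150); c=blob(lid,(418,160),16); E=cv2.fitEllipse(c); print("lid",E,r4(plane(t,E[0],.08)))
c=blob((g<40),(405,165),20); rc=cv2.minAreaRect(c); print("jarblack",rc); print(r4(plane(t,cv2.approxPolyDP(cv2.convexHull(c.reshape(-1,1,2)),2.,True)[:,0],0)))
# beaker
c=blob(g>118,(106,159),12); E=cv2.fitEllipse(cv2.convexHull(c.reshape(-1,1,2)));print("beaker",E,r4(plane(t,E[0],.062)))
# bottle
bl=((I[:,:,2]-I[:,:,0]>25)|(I[:,:,0]-I[:,:,1]>50))
c0=blob(bl,(133,214),20); hull=bl.copy()
w=(g>130)
al=blob(bl|w,(137,214),20)
a0=plane(t,al,0)[:,:2]-nad; a8=plane(t,al,.084)[:,:2]-nad
az=np.arctan2(a0[:,1],a0[:,0]); m=(az.min()+az.max())/2; u=np.array([np.cos(m),np.sin(m)])
print("bottle az",m,"near->",r4(nad+u*((a0@u).min()+.027)),"far->",r4(nad+u*((a8@u).max()-.027)))
np.set_printoptions(linewidth=250)
print(g[118:148:1,155:188:1].astype(int))
```

```text
lip x= [0.01175753 0.66568329] resid 0.0014
bal hull ((261.27996826171875, 186.58648681640625), (83.94253540039062, 99.63933563232422), 10.37584400177002)
[[ 0.3981  0.123   0.045 ]
 [ 0.6454  0.0808  0.045 ]
 [ 0.6053 -0.127   0.045 ]
 [ 0.3609 -0.079   0.045 ]]
lid ((418.2115783691406, 158.90505981445312), (15.794572830200195, 18.99510955810547), 83.3750991821289) [[ 0.561  -0.3776  0.08  ]]
jarblack ((407.75152587890625, 165.54458618164062), (18.59542465209961, 16.440589904785156), 61.38954162597656)
[[ 0.5495 -0.4109  0.    ]
 [ 0.5338 -0.3739  0.    ]
 [ 0.571  -0.3548 -0.    ]
 [ 0.5895 -0.3843 -0.    ]]
beaker ((106.30595397949219, 158.9529266357422), (22.720108032226562, 23.892044067382812), 149.1715850830078) [[0.5682 0.3819 0.062 ]]
bottle az 1.3462211961887434 near-> [0.4345 0.332 ] far-> [0.43   0.3124]
[[137 138 137 136 135 137 134 134 135 133 136 133 129 134 132 131 135 145 145 144 146 147 143 146 147 147 147 147 149 147 148 149 148]
 [162 161 165 165 164 162 163 164 163 165 163 162 161 161 164 164 171 176 174 176 176 176 177 164 163 152 153 151 151 150 152 153 150]
 [1
[... 3077 characters left out ...]
 65  64  65  64  63  60]
 [125 126 124 118 120 124 117 106 108 108  69  65  63  69  65  64  61  64  65  67  63  65  63  62  63  65  60  62  61 100 104 104  64]
 [124 126 123 120 123 121 124 123 127 127 110 106  64  63  62 107 106  67  58 101 106 106 106 104 106 105 100 104 104 122 122 122  99]
 [125 124 124 119 123 122 119 121 120 128 122 120 106 104 104 120 123 107 103 122 122 125 121 125 124 124 120 123 122 123 124 121 118]
 [127 129 127 124 123 121 119 121 120 124 124 116 125 121 124 124 117 125 123 119 117 124 120 120 121 119 115 120 116 122 124 115 117]
 [127 127 124 123 126 123 123 123 120 126 123 121 123 123 119 119 120 123 123 121 119 123 119 120 123 121 115 118 123 124 120 120 122]]
```

Run:
```python
from h import *
t=load("top0"); s=load("scene0")
def c(f,x,y,w,h,k):
    im=cv2.resize(f["img"][y:y+h,x:x+w,::-1],(w*k,h*k),interpolation=cv2.INTER_NEAREST).copy()
    for i in range(0,w,10): cv2.line(im,(i*k,0),(i*k,5),(0,255,255),1)
    for j in range(0,h,10): cv2.line(im,(0,j*k),(5,j*k),(0,255,255),1)
    return im
A=np.hstack([c(t,90,140,40,40,6),c(t,110,195,50,40,6),c(t,390,145,43,40,6)])
B=np.hstack([c(t,230,145,80,90,4)[:, :320],c(s,310,250,50,60,6),c(s,140,125,27,60,6)[:,:178]])
cv2.imwrite("pics/c2.png",np.vstack([A,np.pad(B,((0,0),(0,A.shape[1]-B.shape[1]),(0,0)))])); print(A.shape,B.shape)
```

```text
(240, 798, 3) (360, 782, 3)
```

View pics/c2.png

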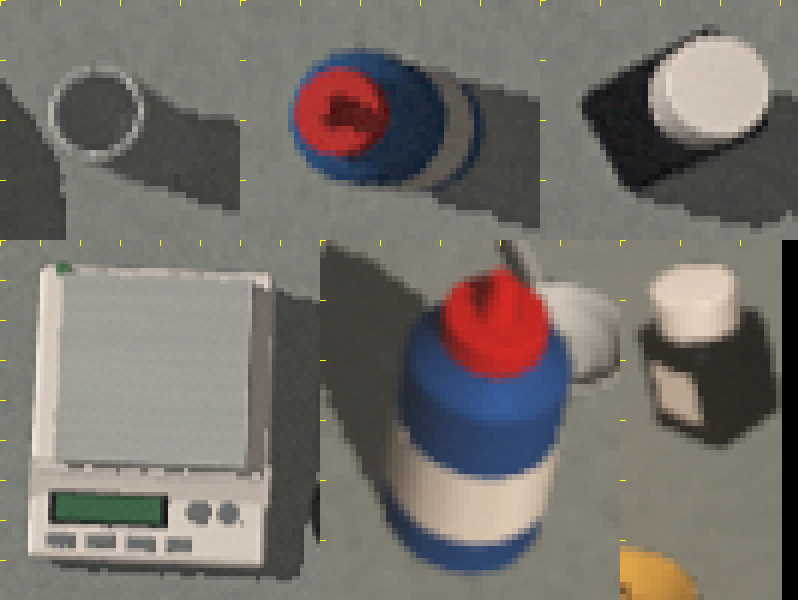

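The crop shows the beaker rim centred at (105.5,158.5) native px, the bottle shoulder circle at about (129.4,213.9) and its base at about (140,215.7). The jar lid is at (418.7,159.5). The platform corners are (245,154), (292,155), (292,202) and (244,200.5).

Run:
```python
from h import *
t=load("top0"); s=load("scene0"); r4=lambda a:np.round(np.asarray(a),4)
P=lambda uv,z:r4(plane(t,np.array(uv)-0,z))
print("beaker",P((105.5,158.5),.062)); print("bottle",P((129.4,213.9),.084),P((140,215.7),0))
print("jar lid",P((418.7,159.5),.08)); b=P([(397.2,162.2),(405.8,176.7)],0); print("jaredge",b)
pl=P([(244.5,153.3),(292,154.5),(291.5,201.5),(243.3,200)],.05); print("plat",pl,pl.mean(0)); 
tr=P([(158.5,139.5),(181.5,138.2),(158.5,127),(181.5,127)],.02); print("tray front L,R, sides",tr)
# scene-view predictions (crop checks): native px
for n,p in(("bottle base",[.4345,.332,0]),("beaker rim",[.568,.382,.062]),("lid",[.561,-.3776,.08]),("plat",[*pl.mean(0)[:2],.05]),("trayfront",tr[:2])): print(n,proj(s,p)*1.5625)
# tune: scene measured
S=lambda uv,z:r4(plane(s,np.array(uv)/1.0,z))
print("scene lid",S(((693-620)/6+140-.5,(287-240)/6+125-.5),.08),"scene plat",S(np.array([(290,312),(361,288),(398,333),(325,362)])/1.5625,.05).mean(0),"beaker",S(np.array((469,529))/1.5625-.5,.062))
```

```text
beaker [[0.5694 0.3839 0.062 ]]
bottle [[0.4303 0.3117 0.084 ]] [[0.4323 0.3135 0.    ]]
jar lid [[ 0.5596 -0.3787  0.08  ]]
jaredge [[ 0.5705 -0.3553  0.    ]
 [ 0.532  -0.3758  0.    ]]
plat [[ 0.5839  0.0411  0.05  ]
 [ 0.5803 -0.0773  0.05  ]
 [ 0.4625 -0.0747  0.05  ]
 [ 0.4665  0.0437  0.05  ]] [ 0.5233 -0.0168  0.05  ]
tray front L,R, sides [[0.6287 0.2659 0.02  ]
 [0.6318 0.2061 0.02  ]
 [0.6621 0.2668 0.02  ]
 [0.6618 0.2068 0.02  ]]
bottle base [[528.68444596 471.35443262]]
beaker rim [[471.0377128  524.21983604]]
lid [[238.85100582 205.89219698]]
plat [[344.05734497 317.06639382]]
trayfront [[373.9608921  492.60084994]
 [349.50012164 459.39667371]]
scene lid [[ 0.5651 -0.3765  0.08  ]] scene plat [ 0.529775 -0.006     0.05    ] beaker [[0.5735 0.3843 0.062 ]]
```

Call:
move_arm([
  [0, 0, -5],
  [0, 0, -5],
  [-4, -3, 0],
  [-4, -3, 0],
  [-4, -3, 0],
  [-4, -3, 0],
  [-4, -3, 0],
], gripper=[1, 1, 1, 1, 1, 1, 1], twist=[-7.1, -7.1, 0, 0, 0, 0, 0], squeeze=40)

```text
clock: 0.8
position: [0.3546, 0.4543, 0.2914]
tool_rot: [-3.141, -0.0, -3.142]
force: [1.3, 1.3, -0.1]
grip_width: 0.0855
finger_force: 0.0
```

Call:
move_arm([
  [-3.67, -2.73, 1.8],
  [-3.67, -2.73, 1.8],
  [-3.67, -2.73, 1.8],
  [-3.67, -2.73, 1.8],
  [-3.67, -2.73, 1.8],
  [-3.67, -2.73, 1.8],
  [-3.67, -2.73, 1.8],
  [-3.67, -2.73, 1.8],
], gripper=[1, 1, 1, 1, 1, 1, 1, 1], twist=[0, 0, 0, 0, 0, 0, 0, 0])

```text
clock: 1.6
position: [0.648, 0.2361, 0.1464]
tool_rot: [-3.141, -0.001, -3.141]
force: [0.7, 1.5, 1.0]
grip_width: 0.0854
finger_force: 0.0
```

Run:
```python
from h import *
from workcell import monitor
t=grab("top","top1"); s=grab("scene","scene1"); p=monitor.observe()["position"]; print(p, proj(t,p),proj(s,p))
c=lambda f,x,y,w,h,k: cv2.resize(f["img"][y:y+h,x:x+w,::-1],(w*k,h*k),interpolation=cv2.INTER_NEAREST)
print(proj(t,[[.648,.236,z] for z in(0,.02,.1)]),proj(s,[[.648,.236,z] for z in(0,.02,.1)]))
cv2.imwrite("pics/c3.png",np.hstack([c(t,130,60,100,120,4),c(s,180,220,100,120,4)]))
```

```text
[0.64974734 0.2306526  0.14396597] [[159.38198339 115.62372445]] [[216.41589433 266.13658648]]
[[171.99933901 134.38954499]
 [170.17482394 132.19582496]
 [162.08829198 122.47291972]] [[224.05872608 314.19248937]
 [223.38494908 308.3976237 ]
 [220.4525472  283.17729886]]
```

View pics/c3.png

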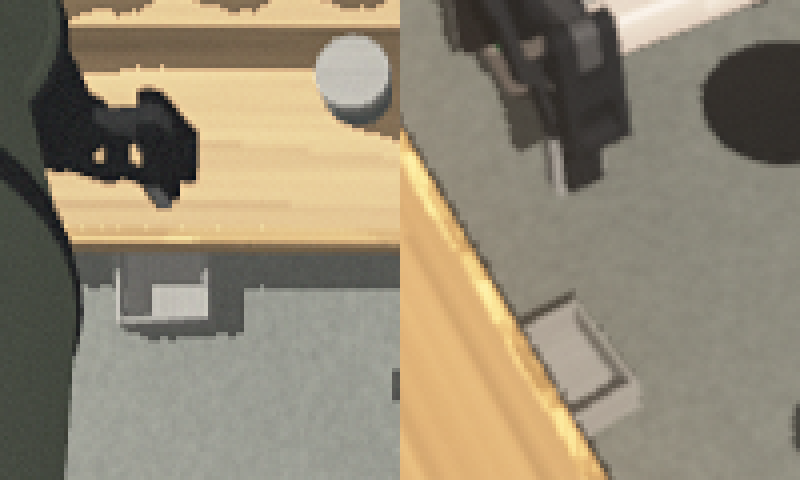

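The picture shows the gripper hovering over the tray. In the scene half the finger tips are at about (567,190) and the tray rim is below at (580,350). I descend partway and check.

Call:
move_arm([
  [0, 0, 4],
  [0, 0, 4],
  [0, 0, 1.5],
  [0, 0, 0],
  [0, 0, 0],
], gripper=[1, 1, 1, 1, 1], twist=[0, 0, 0, 0, 0])

```text
clock: 2.2
position: [0.6476, 0.2378, 0.0539]
tool_rot: [3.141, 0.001, 3.142]
force: [0.4, -0.1, 0.8]
grip_width: 0.0856
finger_force: 0.0
```

Run:
```python
from h import *
from workcell import monitor
t=grab("top","top2"); s=grab("scene","scene2"); p=monitor.observe()["position"]; print(p, proj(t,p),proj(s,p))
c=lambda f,x,y,w,h,k: cv2.resize(f["img"][y:y+h,x:x+w,::-1],(w*k,h*k),interpolation=cv2.INTER_NEAREST)
cv2.imwrite("pics/c4.png",np.hstack([c(t,130,80,80,80,5),c(s,180,240,80,80,5)]))
```

```text
[0.648035   0.23796961 0.05462024] [[166.05639885 128.17523729]] [[222.6215843  298.65099048]]
```

View pics/c4.png

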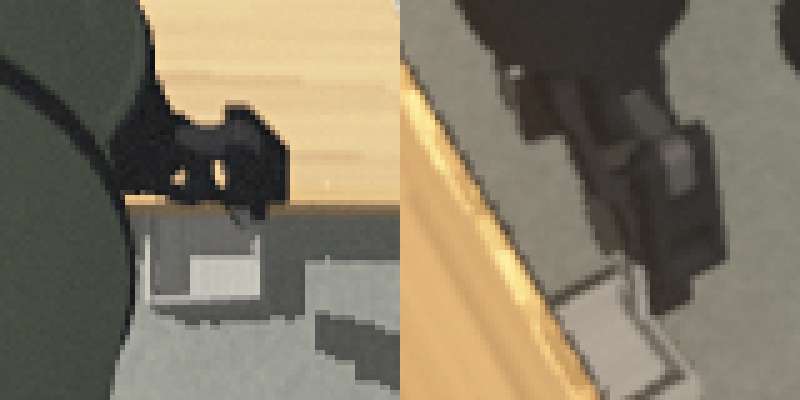

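Run:
```python
from h import *
t=load("top2"); s=load("scene2")
for nm,y in(("+y in",.281),("+y out",.295),("-y in",.195),("-y out",.181)):
    q=[[x,y,.067] for x in(.637,.659)]
    print(nm,"top crop",((proj(t,q)-[130,80])*5).round(),"scene crop",((proj(s,q)-[180,240])*5+[400,0]).round())
tr=[[.629,.266,.02],[.632,.206,.02]]
print(((proj(t,tr)-[130,80])*5).round(),((proj(s,tr)-[180,240])*5+[400,0]).round())
```

```text
+y in top crop [[ 87. 255.]
 [ 88. 212.]] scene crop [[692. 344.]
 [639. 372.]]
+y out top crop [[ 58. 256.]
 [ 60. 212.]] scene crop [[710. 373.]
 [657. 401.]]
-y in top crop [[260. 255.]
 [261. 211.]] scene crop [[586. 184.]
 [535. 208.]]
-y out top crop [[288. 254.]
 [289. 211.]] scene crop [[570. 160.]
 [520. 183.]]
[[142. 297.]
 [258. 291.]] [[696. 377.]
 [618. 270.]]
```

Call:
move_arm([
  [0, 0, 2.5],
  [0, 0, 0],
  [0, 0, 0],
], gripper=[1, 1, 1], twist=[0, 0, 0])

```text
clock: 2.6
position: [0.6472, 0.2376, 0.0286]
tool_rot: [3.141, 0.001, -3.142]
force: [-0.3, -0.3, 0.4]
grip_width: 0.0857
finger_force: 0.0
```

Run:
```python
from h import *
from workcell import monitor
t=grab("top","top3"); s=grab("scene","scene3"); o=monitor.observe(); p=o["position"]; print(p,o["force"])
c=lambda f,x,y,w,h,k: cv2.resize(f["img"][y:y+h,x:x+w,::-1],(w*k,h*k),interpolation=cv2.INTER_CUBIC)
cv2.imwrite("pics/c5.png",np.hstack([c(t,145,90,60,80,6),c(s,185,250,70,80,6)]))
```

```text
[0.64762792 0.23773728 0.02903791] [0.66057284 0.05651285 0.12387002]
```

View pics/c5.png

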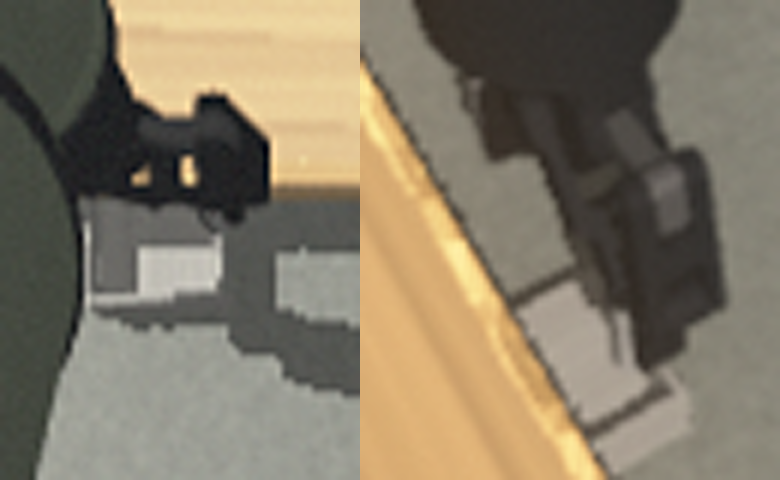

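The view shows the fingers straddling the tray, with the tip of the +y finger near (655,365). The tips look a little high. I go down and let the grip width tell.

Call:
move_arm([
  [0, 0, 1.5],
  [0, 0, 1.2],
  [0, 0, 0],
  [0, 0, 0],
  [0, 0, 0],
  [0, 0, 0],
], gripper=[1, 1, 1, 0.8, 0.6, 0.6], twist=[0, 0, 0, 0, 0, 0])

```text
clock: 3.3
position: [0.6472, 0.2375, 0.0009]
tool_rot: [3.141, 0.001, 3.142]
force: [-0.7, -0.4, -0.5]
grip_width: 0.0515
finger_force: 0.0
```

Run:
```python
from h import *
from workcell import monitor
t=grab("top","top4"); s=grab("scene","scene4"); o=monitor.observe(); print(o["position"],o["force"],o["finger_force"],o["grip_width"])
c=lambda f,x,y,w,h,k: cv2.resize(f["img"][y:y+h,x:x+w,::-1],(w*k,h*k),interpolation=cv2.INTER_CUBIC)
cv2.imwrite("pics/c6.png",np.hstack([c(t,150,90,50,75,7),c(s,190,260,60,75,7)]))
```

```text
[0.64709794 0.23755481 0.00083557] [ 0.86573093 -0.41009977 -0.31854292] 0.0 0.05115481463844534
```

View pics/c6.png

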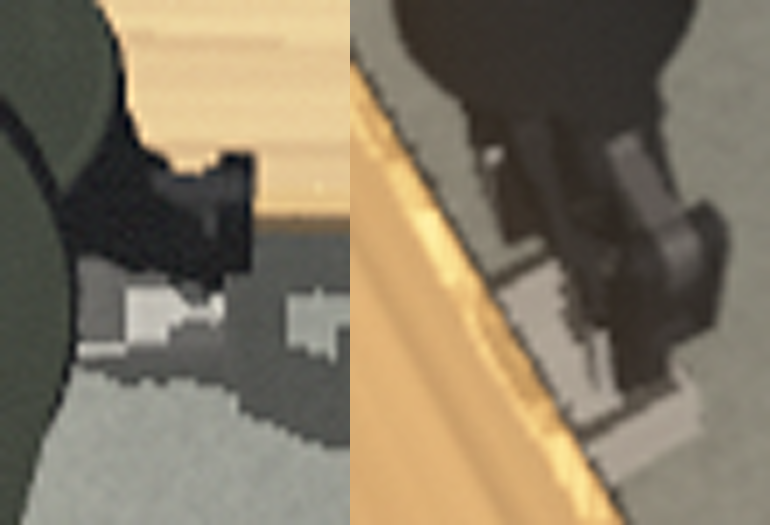

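Run:
```python
from h import *
t=load("top4"); s=load("scene4")
for z in(0,.01,.02,.03,.04,.05): print(z,proj(s,[[.647,.264,z],[.647,.276,z]]).round(1).tolist(),proj(t,[[.647,.211,z],[.636,.2,z]]).round(1).tolist())
print("obs scene",190+290/7,260+385/7,"top -y tip",150+205/7,90+290/7)
```

```text
0 [[231.1, 324.6], [234.1, 329.3]] [[181.4, 134.7], [185.5, 138.7]]
0.01 [[230.8, 321.8], [233.8, 326.5]] [[180.6, 133.6], [184.7, 137.7]]
0.02 [[230.6, 318.9], [233.5, 323.6]] [[179.8, 132.5], [183.9, 136.6]]
0.03 [[230.3, 315.9], [233.3, 320.7]] [[178.9, 131.4], [183.1, 135.5]]
0.04 [[230.0, 312.9], [233.0, 317.7]] [[178.1, 130.2], [182.3, 134.4]]
0.05 [[229.7, 309.9], [232.7, 314.6]] [[177.2, 129.1], [181.4, 133.3]]
obs scene 231.42857142857144 315.0 top -y tip 179.28571428571428 131.42857142857144
```

The picture shows both finger tips inside the tray outline and above its rim, so the real tips sit higher than the reported TCP. I'll find the true tip height by touching the bare table in front of the tray at 0.72 opening.

Call:
move_arm([
  [0, 0, -3],
  [4, 0, 0],
  [4, 0, 0],
  [0, 0, 3],
  [0, 0, 0.5],
  [0, 0, 0.5],
  [0, 0, 0],
  [0, 0, 0],
], gripper=[0.72, 0.72, 0.72, 0.72, 0.72, 0.72, 0.72, 0.72], twist=[0, 0, 0, 0, 0, 0, 0, 0])

```text
clock: 4.2
position: [0.5678, 0.2374, -0.009]
tool_rot: [3.141, 0.001, 3.141]
force: [-0.3, 0.6, 0.0]
grip_width: 0.0614
finger_force: 0.0
```

Call:
move_arm([
  [0, 0, 0.4],
  [0, 0, 0.3],
  [0, 0, 0.3],
  [0, 0, 0],
], gripper=[0.72, 0.72, 0.72, 0.72], twist=[0, 0, 0, 0])

```text
clock: 4.6
position: [0.5667, 0.2374, -0.02]
tool_rot: [-3.141, -0.001, 3.142]
force: [0.1, 0.3, 0.1]
grip_width: 0.0612
finger_force: 0.0
```

Call:
move_arm([
  [0, 0, 0.2],
  [0, 0, 0.2],
  [0, 0, 0.2],
  [0, 0, 0],
], gripper=[0.72, 0.72, 0.72, 0.72], twist=[0, 0, 0, 0])

```text
clock: 5.0
position: [0.5667, 0.2374, -0.0258]
tool_rot: [-3.141, -0.0, 3.142]
force: [-0.5, -0.4, -0.6]
grip_width: 0.0616
finger_force: 0.0
```

Call:
move_arm([
  [0, 0, 0.2],
  [0, 0, 0.2],
  [0, 0, 0],
], gripper=[0.72, 0.72, 0.72], twist=[0, 0, 0])

```text
clock: 5.3
position: [0.5667, 0.2374, -0.0298]
tool_rot: [-3.141, -0.0, -3.142]
force: [-0.4, -0.1, 0.2]
grip_width: 0.0613
finger_force: 0.0
```

Run:
```python
from h import *
from workcell import monitor
t=grab("top","top5"); s=grab("scene","scene5"); o=monitor.observe(); print(o["position"],o["force"],o["finger_force"],o["grip_width"])
x=o["position"]
for f in(t,s): print(proj(f,[[x[0],x[1]+d,z] for d in(-.037,.037) for z in(0,.02)]).round(1).tolist())
c=lambda f,x,y,w,h,k: cv2.resize(f["img"][y:y+h,x:x+w,::-1],(w*k,h*k),interpolation=cv2.INTER_CUBIC)
cv2.imwrite("pics/c7.png",np.hstack([c(t,140,110,60,75,6),c(s,215,230,70,75,6)]))
```

```text
[ 0.56685931  0.23748937 -0.02957055] [-0.4192946  -0.32607499 -0.58740815] 0.0 0.06183487670826585
[[184.7, 164.4], [183.1, 162.8], [156.6, 164.5], [154.5, 162.9]]
[[250.1, 284.6], [249.8, 278.7], [268.6, 310.1], [268.7, 304.3]]
```

View pics/c7.png

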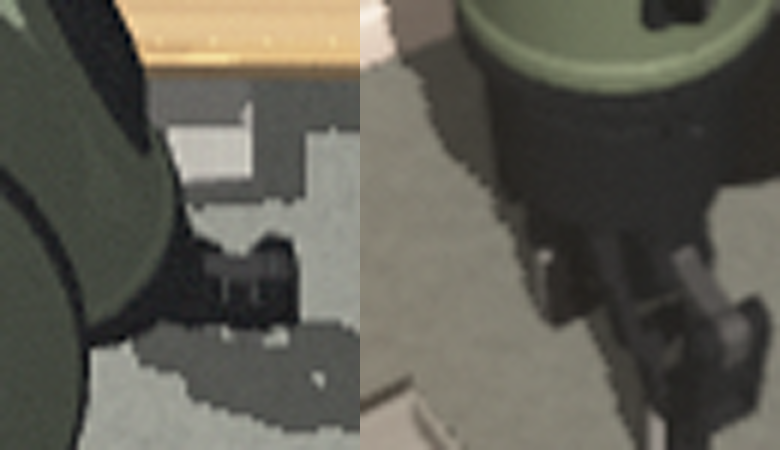

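The crop shows the +y finger tip running out at the bottom edge, at native row 305 or more, so it is nearly on the table. I keep probing in small steps.

Call:
move_arm([
  [0, 0, 0.15],
  [0, 0, 0.15],
  [0, 0, 0.15],
  [0, 0, 0],
], gripper=[0.72, 0.72, 0.72, 0.72], twist=[0, 0, 0, 0])

```text
clock: 5.8
position: [0.5668, 0.2374, -0.0343]
tool_rot: [-3.141, -0.0, 3.142]
force: [0.4, 0.1, -0.2]
grip_width: 0.0617
finger_force: 0.0
```

Call:
move_arm([
  [0, 0, 0.15],
  [0, 0, 0.15],
  [0, 0, 0.15],
  [0, 0, 0],
], gripper=[0.72, 0.72, 0.72, 0.72], twist=[0, 0, 0, 0])

```text
clock: 6.2
position: [0.5668, 0.2374, -0.0387]
tool_rot: [-3.141, -0.0, -3.142]
force: [0.0, 0.2, 0.3]
grip_width: 0.0612
finger_force: 0.0
```

Run:
```python
from h import *
s=grab("scene","scene6"); t=grab("top","top6")
c=lambda f,x,y,w,h,k: cv2.resize(f["img"][y:y+h,x:x+w,::-1],(w*k,h*k),interpolation=cv2.INTER_CUBIC)
im=c(s,220,250,75,75,8)
for y,z in((.2004,0),(.2744,0),(.2004,.02),(.2744,.02)):
    for x in(.5558,.5778):
        u=(proj(s,[x,y,z])[0]-[220,250]+.5)*8; cv2.circle(im,tuple(int(v) for v in u),3,(0,0,255) if z==0 else (0,255,0),-1)
cv2.imwrite("pics/c8.png",im)
```

```text
(no output)
```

View pics/c8.png

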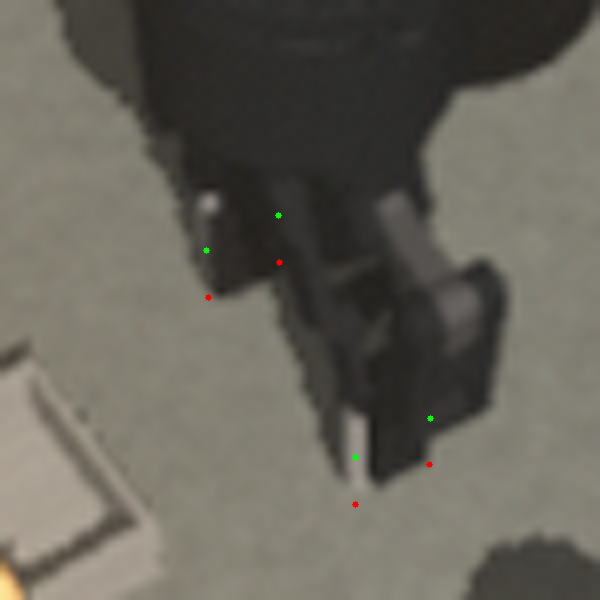

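The overlay shows the finger tips still about 5 mm above the table and x,y matching well. So the true tip z is roughly the reported z plus 0.04. I continue down to contact.

Call:
move_arm([
  [0, 0, 0.1],
  [0, 0, 0.1],
  [0, 0, 0.1],
  [0, 0, 0],
], gripper=[0.72, 0.72, 0.72, 0.72], twist=[0, 0, 0, 0])

```text
clock: 6.7
position: [0.5669, 0.2374, -0.0417]
tool_rot: [-3.141, -0.0, 3.142]
force: [0.3, -0.4, 0.1]
grip_width: 0.0615
finger_force: 0.0
```

Call:
move_arm([
  [0, 0, 0.1],
  [0, 0, 0.1],
  [0, 0, 0],
], gripper=[0.72, 0.72, 0.72], twist=[0, 0, 0])

```text
clock: 7.0
position: [0.5669, 0.2375, -0.0436]
tool_rot: [-3.141, -0.0, -3.142]
force: [-0.3, 0.3, -0.0]
grip_width: 0.0614
finger_force: 0.0
```

Call:
move_arm([
  [0, -0.1, 0],
  [0, 0, 0],
  [-2, 0, 0],
  [-1.5, 0, 0],
  [-1, 0, 0],
  [-1, 0, 0],
  [-1, 0, 0],
  [0, 0, 0],
], gripper=[1, 1, 1, 1, 1, 1, 1, 1], twist=[0, 0, 0, 0, 0, 0, 0, 0])

```text
clock: 7.8
position: [0.6329, 0.2363, -0.0436]
tool_rot: [-3.142, 0.001, 3.141]
force: [-0.7, 0.8, -1.4]
grip_width: 0.0859
finger_force: 0.0
```

Call:
move_arm([
  [-0.6, 0, 0],
  [-0.7, 0, 0],
  [0, 0, 0],
  [0, 0, 0],
  [0, 0, 0],
  [0, 0, 0],
  [0, 0, 0],
  [0, 0, 0],
], gripper=[1, 1, 1, 0.6, 0.6, 0.6, 0.6, 0.6], twist=[0, 0, 0, 0, 0, 0, 0, 0], squeeze=40)

```text
clock: 8.6
position: [0.6448, 0.2367, -0.0432]
tool_rot: [3.141, -0.0, -3.141]
force: [-2.1, 0.4, 5.7]
grip_width: 0.0595
finger_force: 43.2
```

Gripped at 59.5 mm. Now I draw it forward.

Call:
move_arm([
  [0.5, 0, -0.1],
  [1.5, 0, 0],
  [2, 0, 0],
  [2, 0, 0],
  [2, 0, 0],
  [1.5, 0, 0],
  [0.5, 0, 0],
  [0, 0, 0],
], gripper=[0.6, 0.6, 0.6, 0.6, 0.6, 0.6, 0.6, 0.6], twist=[0, 0, 0, 0, 0, 0, 0, 0])

```text
clock: 9.4
position: [0.5445, 0.2366, -0.0425]
tool_rot: [-3.141, -0.0, -3.141]
force: [1.0, 1.0, -1.6]
grip_width: 0.0591
finger_force: 42.8
```

Run:
```python
from h import *
s=grab("scene","scene7"); t=grab("top","top7")
c=lambda f,x,y,w,h,k: cv2.resize(f["img"][y:y+h,x:x+w,::-1],(w*k,h*k),interpolation=cv2.INTER_CUBIC)
cv2.imwrite("pics/c9.png",np.hstack([c(t,140,105,66,90,6),c(s,195,235,66,90,6)]))
```

```text
(no output)
```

View pics/c9.png

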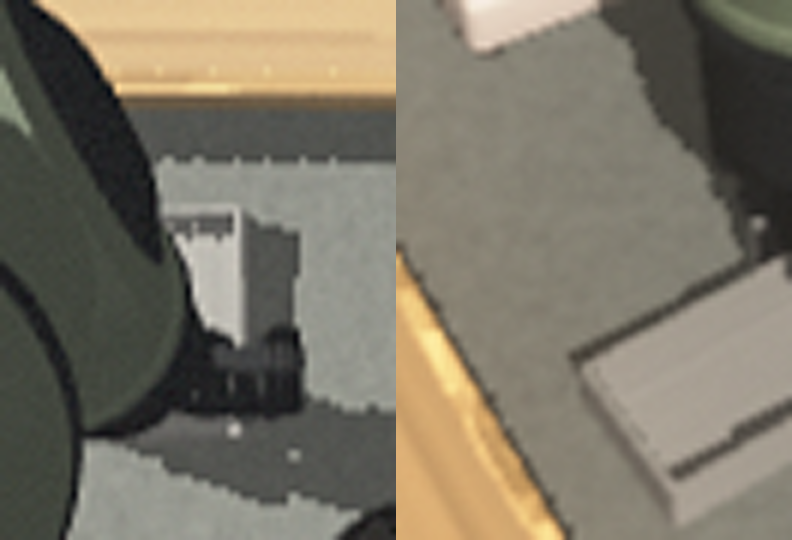

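The tray is clear of the lip. Its rear rim corners are at about (225.2,294) and (240.5,316) native in the scene, and (179.5,139) in the top view.

Run:
```python
from h import *
t=load("top7"); s=load("scene7")
print(plane(s,[(225.2,294.2),(240.3,316.2)],.02),plane(t,[(179.7,139.2)],.02))
```

```text
[[0.62936847 0.20812155 0.02      ]
 [0.62811426 0.26868107 0.02      ]] [[0.62920124 0.21076158 0.02      ]]
```

Call:
move_arm([
  [0, 0, 0],
  [0, 0, 0],
  [-1.7, 0, 0],
  [-1.75, 0, 0],
  [0, 0, 0],
  [0, 0, 0],
  [0, 0, 0],
  [0, 0, 0],
], gripper=[0.95, 0.95, 0.95, 0.95, 0.6, 0.6, 0.6, 0.6], twist=[0, 0, 0, 0, 0, 0, 0, 0])

```text
clock: 10.3
position: [0.5792, 0.2365, -0.0424]
tool_rot: [-3.142, 0.0, -3.141]
force: [0.5, -1.2, 1.7]
grip_width: 0.0595
finger_force: 43.1
```

Call:
move_arm([
  [0, 0, -2],
  [0, 0, -4.5],
  [0, 0, -3.5],
  [1, -4.5, 0],
  [1, -4.8, 0],
  [1, -4.8, 0],
  [1, -4.8, 0],
  [1, -4.3, 0],
], gripper=[0.6, 0.6, 0.6, 0.6, 0.6, 0.6, 0.6, 0.6], twist=[0, 0, 0, 0, 0, 0, 0, 0])

```text
clock: 11.1
position: [0.528, 0.0025, 0.0574]
tool_rot: [-3.141, -0.001, 3.141]
force: [0.6, -0.3, -1.6]
grip_width: 0.0589
finger_force: 43.8
```

Call:
move_arm([
  [0.4, -2.05, 0],
  [0, 0, 2],
  [0, 0, 0],
  [0, 0, 0],
], gripper=[0.6, 0.6, 0.6, 0.6], twist=[0, 0, 0, 0])

```text
clock: 11.5
position: [0.5249, -0.0154, 0.0375]
tool_rot: [3.141, -0.001, -3.141]
force: [0.0, -0.4, -2.0]
grip_width: 0.0594
finger_force: 43.8
```

Run:
```python
from h import *
s=grab("scene","scene8"); t=grab("top","top8")
c=lambda f,x,y,w,h,k: cv2.resize(f["img"][y:y+h,x:x+w,::-1],(w*k,h*k),interpolation=cv2.INTER_CUBIC)
cv2.imwrite("pics/c10.png",np.hstack([c(t,225,130,80,110,5),c(s,175,165,80,110,5)]))
```

```text
(no output)
```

View pics/c10.png

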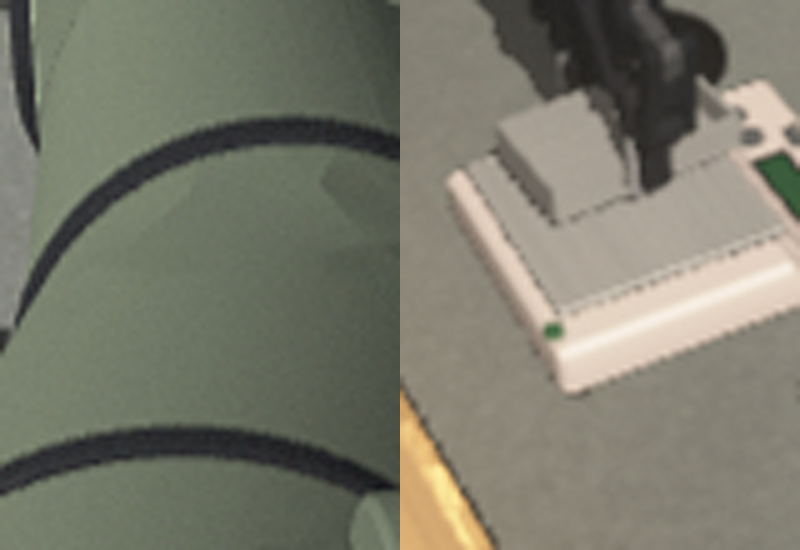

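The tray hangs level over the platform. Its rear-left bottom corner is at (205.5,208.9) native, and the platform's rear-left corner is at (207,227).

Run:
```python
from h import *
s=load("scene8"); 
S=lambda x,y:(175+(x-400)/5-.5,165+y/5-.5)
print("tray corner",plane(s,S(555,222),.08),plane(s,S(552,190),.10)); print("plat corners rearL,rearR?,right-front",plane(s,[S(562,312),S(470,165),S(790,232)],.05))
```

```text
tray corner [[0.5754379  0.01550406 0.08      ]] [[0.5751333  0.01617322 0.1       ]]
plat corners rearL,rearR?,right-front [[ 0.58751902  0.04161084  0.05      ]
 [ 0.58144685 -0.07729375  0.05      ]
 [ 0.47062552  0.05018374  0.05      ]]
```

Call:
move_arm([
  [0, -0.1, 1.4],
  [0, 0, 0.8],
  [0, 0, 0.3],
  [0, 0, 0.2],
  [0, 0, 0.1],
  [0, 0, 0],
], gripper=[0.6, 0.6, 0.6, 0.6, 0.6, 0.6], twist=[0, 0, 0, 0, 0, 0])

```text
clock: 12.2
position: [0.5255, -0.017, 0.0095]
tool_rot: [-3.142, 0.0, 3.142]
force: [-0.2, 0.5, -1.6]
grip_width: 0.0594
finger_force: 43.8
```

Call:
move_arm([
  [0, 0, 0.1],
  [0, 0, 0.05],
  [0, 0, 0],
], gripper=[0.6, 0.6, 0.6], twist=[0, 0, 0])

```text
clock: 12.5
position: [0.5254, -0.017, 0.008]
tool_rot: [3.142, 0.0, 3.142]
force: [-0.1, 0.4, -1.7]
grip_width: 0.0593
finger_force: 43.8
```

Call:
move_arm([
  [0, 0, 0.05],
  [0, 0, 0.05],
  [0, 0, 0],
], gripper=[0.6, 0.6, 0.6], twist=[0, 0, 0])

```text
clock: 12.8
position: [0.5255, -0.017, 0.0075]
tool_rot: [3.142, 0.0, 3.142]
force: [-2.9, 0.3, 11.9]
grip_width: 0.0591
finger_force: 45.2
```

Call:
move_arm([
  [0, 0, 0],
  [0, 0, 0],
  [0, 0, 0],
  [0, 0, -1],
  [0, 0, -3],
  [0, 0, -5],
  [-0.6, 4.9, 0],
], gripper=[0.8, 0.95, 0.95, 0.95, 0.95, 0.95, 0.95], twist=[0, 0, 0, 0, 0, 0, 0])

```text
clock: 13.5
position: [0.5343, 0.0266, 0.103]
tool_rot: [-3.14, 0.008, 3.132]
force: [2.6, 0.4, -0.4]
grip_width: 0.0813
finger_force: 0.0
```

Call:
move_arm([
  [-0.6, 4.9, 0],
  [-0.6, 4.9, 0],
  [-0.6, 4.9, 0],
  [-0.6, 4.9, 0],
  [-0.6, 4.9, 0],
  [-0.6, 4.9, 0],
  [-0.3, 4.9, 0],
  [0, 0.9, 0],
], gripper=[0.95, 0.95, 0.95, 0.95, 0.95, 0.95, 0.95, 0.95], twist=[0, 0, 0, 0, 0, 0, 0, 0])

```text
clock: 14.3
position: [0.5684, 0.3909, 0.0972]
tool_rot: [3.139, -0.001, -3.136]
force: [-2.0, -0.8, -0.6]
grip_width: 0.0808
finger_force: 0.0
```

Call:
move_arm([
  [0, 0, 0],
  [0, 0, 0],
  [0, 0, 0],
  [0, 0, 0],
  [0, 0, 0],
  [0, 0, 0],
  [0, 0, 0],
  [0, 0, 0],
], gripper=[0.95, 0.95, 0.95, 0.95, 0.95, 0.95, 0.95, 0.95], twist=[8.4, 8.4, 8.4, 8.4, 8.4, 8.4, 8.4, 8.4])

```text
clock: 15.1
position: [0.5704, 0.3839, 0.0977]
tool_rot: [3.141, -0.0, 1.963]
force: [-0.6, -0.3, -0.2]
grip_width: 0.0811
finger_force: 0.0
```

Call:
move_arm([
  [0, 0, 0],
  [0, 0, 0],
  [0, 0, 0],
  [0, 0, 0],
  [0, 0, 0],
], gripper=[0.95, 0.95, 0.95, 0.95, 0.95], twist=[8.4, 8.4, 6, 0, 0])

```text
clock: 15.6
position: [0.5703, 0.384, 0.0974]
tool_rot: [-3.142, -0.0, 1.574]
force: [0.2, 0.1, 0.5]
grip_width: 0.0814
finger_force: 0.0
```

Run:
```python
from h import *
from workcell import monitor
s=grab("scene","scene9"); t=grab("top","top9"); print(monitor.observe()["position"])
c=lambda f,x,y,w,h,k: cv2.resize(f["img"][y:y+h,x:x+w,::-1],(w*k,h*k),interpolation=cv2.INTER_CUBIC)
cv2.imwrite("pics/c11.png",np.hstack([c(t,225,135,80,100,5),c(s,250,284,80,100,5)]))
```

```text
[0.57045106 0.38392794 0.09727556]
```

View pics/c11.png

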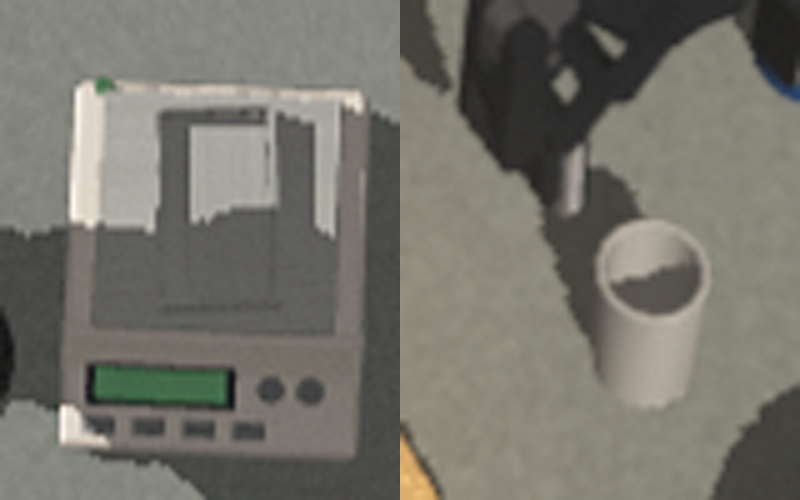

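The picture shows the tray on the platform, spanning (160–278, 107–308) in the crop, with the beaker rim centred at (653,270).

Run:
```python
from h import *
s=load("scene9");t=load("top9")
print("beaker",plane(s,(300.1,337.5),.062)); T=lambda x,y:(225+x/5-.5,135+y/5-.5)
print("tray rear corners",plane(t,[T(160,108),T(278,108)],.07),"front bottom",plane(t,[T(160,309),T(280,306)],.05),"plat",plane(t,[T(104,95),T(343,102),T(335,332),T(91,327)],.05).mean(0))
```

```text
beaker [[0.57223769 0.38384786 0.062     ]]
tray rear corners [[ 0.57193853  0.01075985  0.07      ]
 [ 0.57168938 -0.04679336  0.07      ]] front bottom [[ 0.4755986   0.01121777  0.05      ]
 [ 0.47689932 -0.04785137  0.05      ]] plat [ 0.52333655 -0.01763918  0.05      ]
```

Call:
move_arm([
  [0, 0, 4],
  [0, 0, 4],
  [0, 0, 2.9],
  [0, 0, 0],
  [0, 0, 0],
  [0, 0, 0],
  [0, 0, 0],
  [0, 0, 0],
], gripper=[0.95, 0.95, 0.95, 0.3, 0.3, 0.3, 0.3, 0.3], twist=[0, 0, 0, 0, 0, 0, 0, 0], squeeze=30)

```text
clock: 16.5
position: [0.5715, 0.3846, -0.0099]
tool_rot: [3.139, -0.002, 1.571]
force: [0.3, -0.8, 9.9]
grip_width: 0.0397
finger_force: 30.4
```

Call:
move_arm([
  [0, 0, 0],
  [0, 0, -1.5],
  [0, 0, -4],
  [0, 0, -4.5],
  [-3, -0.4, 0],
  [-4.8, -0.6, 0],
  [-4.8, -0.6, 0],
  [-4.8, -0.6, 0],
], gripper=[0.3, 0.3, 0.3, 0.3, 0.3, 0.3, 0.3, 0.3], twist=[0, 0, 0, 0, 0, 0, 0, 0])

```text
clock: 17.3
position: [0.5481, 0.2085, 0.0896]
tool_rot: [3.14, -0.001, 1.571]
force: [2.0, -0.8, -1.3]
grip_width: 0.0395
finger_force: 30.8
```

Call:
move_arm([
  [-4.8, -0.6, 0],
  [-4.8, -0.6, 0],
  [-4.8, -0.6, 0],
  [-4.8, -0.6, 0],
  [-3, 0, 0],
  [-0.5, 0, 0],
  [0, 0, 0],
  [0, 0, 0],
], gripper=[0.3, 0.3, 0.3, 0.3, 0.3, 0.3, 0.3, 0.3], twist=[0, 0, 0, 0, 0, 0, 0, 0])

```text
clock: 18.1
position: [0.5247, -0.0158, 0.0885]
tool_rot: [3.141, -0.001, 1.572]
force: [-0.2, 0.5, -1.0]
grip_width: 0.0398
finger_force: 30.8
```

Call:
move_arm([
  [-0.1, 0.1, 1.5],
  [0, 0, 1.5],
  [0, 0, 0.8],
  [0, 0, 0.4],
  [0, 0, 0.2],
  [0, 0, 0.1],
  [0, 0, 0],
], gripper=[0.3, 0.3, 0.3, 0.3, 0.3, 0.3, 0.3], twist=[0, 0, 0, 0, 0, 0, 0])

```text
clock: 18.8
position: [0.5257, -0.0179, 0.0433]
tool_rot: [3.141, -0.0, 1.571]
force: [-0.3, -0.2, -1.9]
grip_width: 0.0392
finger_force: 30.8
```

Call:
move_arm([
  [0, 0, 0.05],
  [0, 0, 0.05],
  [0, 0, 0],
], gripper=[0.3, 0.3, 0.3], twist=[0, 0, 0])

```text
clock: 19.1
position: [0.5257, -0.018, 0.043]
tool_rot: [3.141, -0.001, 1.571]
force: [-5.1, 0.5, 16.5]
grip_width: 0.0395
finger_force: 32.0
```

Call:
move_arm([
  [0, 0, 0],
  [0, 0, 0],
  [0, 0, 0],
  [0, 0, -2],
  [0, 0, -3],
  [0, 0, -4],
  [4, -1.1, 0],
  [4.7, -1.3, 0],
], gripper=[0.5, 0.7, 0.75, 0.8, 0.8, 0.8, 0.95, 0.95], twist=[0, 0, 0, 0, 0, 0, 0, 0])

```text
clock: 19.9
position: [0.502, 0.0688, 0.1331]
tool_rot: [3.139, -0.0, 1.567]
force: [0.6, 1.1, -0.7]
grip_width: 0.0813
finger_force: 0.0
```

Call:
move_arm([
  [4.7, -1.3, 0],
  [4.7, -1.3, 0],
  [4.7, -1.3, 0],
  [4.7, -1.3, 0],
  [4.7, -1.3, 0],
  [0.85, -0.4, 0],
  [0, 0, 0],
  [0, 0, 0],
], gripper=[0.95, 0.95, 0.95, 0.95, 0.95, 0.95, 0.95, 0.95], twist=[0, 0, 0, 0, 0, 0, 0, 0])

```text
clock: 20.7
position: [0.4327, 0.3115, 0.132]
tool_rot: [3.142, 0.001, 1.57]
force: [0.7, 0.1, 0.8]
grip_width: 0.0816
finger_force: 0.0
```

Run:
```python
from h import *
from workcell import monitor
s=grab("scene","scene10"); t=grab("top","top10"); p=monitor.observe()["position"]; print(p)
c=lambda f,x,y,w,h,k: cv2.resize(f["img"][y:y+h,x:x+w,::-1],(w*k,h*k),interpolation=cv2.INTER_CUBIC)
cv2.imwrite("pics/c12.png",np.hstack([c(t,225,135,80,100,5),c(s,300,220,80,100,5)]))
```

```text
[0.43303917 0.31109393 0.13211394]
```

View pics/c12.png

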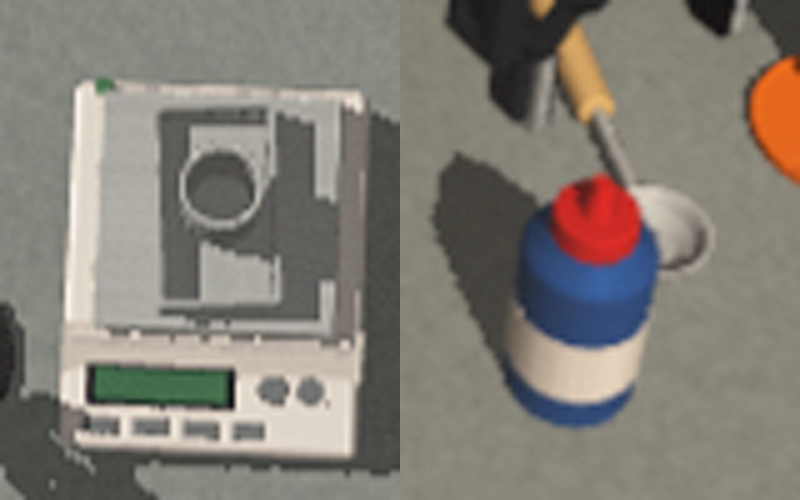

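The beaker stands in the tray, rim centre at (219,189) in the crop. The bottle's nozzle tip is at (600,178), native (339.5,255.1).

Run:
```python
from h import *
s=load("scene10");t=load("top10")
print("beaker rim",plane(t,(225+219/5-.5,135+189/5-.5),.115))
S=lambda x,y:(300+(x-400)/5-.5,220+y/5-.5)
print("nozzle",plane(s,S(600,180),.122),"base near",plane(s,[S(570,427),S(505,380),S(636,400)],0))
h=proj(s,[[.4325+.027*np.cos(a),.3125+.027*np.sin(a),.084] for a in np.arange(0,6.3,.1)]); h0=proj(s,[[.4325+.027*np.cos(a),.3125+.027*np.sin(a),0] for a in np.arange(0,6.3,.1)])
f=lambda h:((h-[300,220]+.5)*5+[400,0])
print(f(h).min(0),f(h).max(0),f(h0).min(0),f(h0).max(0))
```

```text
beaker rim [[ 0.52314267 -0.01727648  0.115     ]]
nozzle [[0.4337097  0.31210728 0.122     ]] base near [[0.44789833 0.33287101 0.        ]
 [0.4561998  0.30104245 0.        ]
 [0.41654532 0.33683858 0.        ]]
[521.0656545 191.3981467] [662.15090793 300.53505202] [501.93661994 321.88585551] [633.55491348 430.33310172]
```

Call:
move_arm([
  [0.1, 0, 3],
  [0, 0, 3],
  [0, 0, 2.5],
  [0, 0, 1.5],
  [0, 0, 0.8],
  [0, 0, 0.3],
  [0, 0, 0],
], gripper=[0.95, 0.95, 0.95, 0.95, 0.95, 0.95, 0.95], twist=[0, 0, 0, 0, 0, 0, 0])

```text
clock: 21.5
position: [0.4329, 0.3132, 0.0213]
tool_rot: [3.141, -0.0, 1.57]
force: [0.3, 0.7, 0.1]
grip_width: 0.081
finger_force: 0.0
```

Call:
move_arm([
  [0, 0, 0.2],
  [0, 0, 0],
  [0, 0, 0],
  [0, 0, 0],
  [0, 0, 0],
], gripper=[0.8, 0.5, 0.5, 0.5, 0.5], twist=[0, 0, 0, 0, 0], squeeze=30)

```text
clock: 22.0
position: [0.4325, 0.3138, 0.0196]
tool_rot: [3.141, -0.001, 1.571]
force: [-1.1, -0.4, 4.8]
grip_width: 0.0524
finger_force: 30.4
```

Call:
move_arm([
  [0, 0, -1],
  [0, 0, -3],
  [-2.9, 0.5, 0],
  [-4, 0.5, 0],
  [-4, 0.5, 0],
  [-4, 0.5, 0],
  [-3, 0.5, 0],
  [0, 0, 0],
], gripper=[0.5, 0.5, 0.5, 0.5, 0.5, 0.5, 0.5, 0.5], twist=[0, 0, 0, 0, 0, 0, 0, 0])

```text
clock: 22.8
position: [0.4581, 0.1304, 0.06]
tool_rot: [3.141, 0.001, 1.565]
force: [-0.1, 0.3, -1.4]
grip_width: 0.0528
finger_force: 32.5
```

Call:
move_arm([
  [0, 0, 1.5],
  [0, 0, 1.2],
  [0, 0, 0.6],
  [0, 0, 0.2],
  [0, 0, 0],
  [0, 0, 0],
], gripper=[0.5, 0.5, 0.5, 0.5, 0.5, 0.5], twist=[0, 0, 0, 0, 0, 0])

```text
clock: 23.4
position: [0.4575, 0.1347, 0.0243]
tool_rot: [3.141, -0.0, 1.571]
force: [-0.6, 0.1, -2.0]
grip_width: 0.0526
finger_force: 32.5
```

Call:
move_arm([
  [0, 0, 0.1],
  [0, 0, 0.05],
  [0, 0, 0.05],
  [0, 0, 0],
], gripper=[0.5, 0.5, 0.5, 0.5], twist=[0, 0, 0, 0])

```text
clock: 23.8
position: [0.4576, 0.1346, 0.0225]
tool_rot: [3.141, -0.001, 1.571]
force: [-3.8, 0.0, 12.2]
grip_width: 0.0522
finger_force: 33.7
```

Call:
move_arm([
  [0, 0, 0],
  [0, 0, 0],
  [0, 0, 0],
  [0, 0, -2],
  [0, 0, -4.5],
  [0, 0, -4.5],
  [-3, 0.6, 0],
  [-4.8, 0.9, 0],
], gripper=[0.7, 0.9, 0.9, 0.95, 0.95, 0.95, 0.95, 0.95], twist=[0, 0, 0, 0, 0, 0, 0, 0])

```text
clock: 24.6
position: [0.4731, 0.0585, 0.1331]
tool_rot: [3.139, -0.002, 1.577]
force: [1.3, -0.1, -0.0]
grip_width: 0.0813
finger_force: 0.0
```

Call:
move_arm([
  [-4.8, 1, 0],
  [-4.8, 1, 0],
  [-4.8, 1, 0],
  [-4.8, 1, 0],
  [-4.8, 1, 0],
  [-4.8, 1, 0],
  [-4.8, 1, 0],
  [-4.8, 1, 0],
], gripper=[0.95, 0.95, 0.95, 0.95, 0.95, 0.95, 0.95, 0.95], twist=[0, 0, 0, 0, 0, 0, 0, 0])

```text
clock: 25.4
position: [0.5524, -0.3295, 0.1319]
tool_rot: [-3.142, -0.0, 1.571]
force: [0.4, 0.4, 0.7]
grip_width: 0.0814
finger_force: 0.0
```

Call:
move_arm([
  [-3.7, 0.8, 0],
  [-1.6, 0, 0],
  [0, 0, 0],
  [0, 0, 0],
  [0, 0, 0],
  [0, 0, 0],
  [0, 0, 0],
], gripper=[0.95, 0.95, 0.95, 0.95, 0.95, 0.95, 0.95], twist=[0, 0, -8, -8, -8, -4, 0])

```text
clock: 26.1
position: [0.5603, -0.38, 0.132]
tool_rot: [3.141, -0.0, 2.061]
force: [-0.5, 0.0, 0.4]
grip_width: 0.0811
finger_force: 0.0
```

Run:
```python
from h import *
from workcell import monitor
s=grab("scene","scene11"); t=grab("top","top11"); o=monitor.observe(); print(o["position"],o["tool_rot"])
r4=lambda a:np.round(a,4)
# jar from scene: black body + white lid
I=s["img"].astype(int); g=I.mean(2)
pj=proj(s,[.561,-.382,0])[0]; pl=proj(s,[.561,-.382,.08])[0]; print(pj,pl)
c=blob(g>165,pl,11); E=cv2.fitEllipse(c); print("lid+side",cv2.boundingRect(c))
x,y,w,h=cv2.boundingRect(c); ew=proj(s,[[.561+.021*np.cos(a),-.382+.021*np.sin(a),.08] for a in np.arange(0,6.3,.05)]); lo,hi=ew.min(0),ew.max(0); print("pred lid box",lo,hi)
# shift so that left/right and top edges agree
uv=pl+np.array([x+(w-1)/2-(lo[0]+hi[0])/2, (y-.5)-lo[1]]); print("lid scene",r4(plane(s,uv,.08)))
b=blob(g<50,(pj+pl)/2,16); hb=cv2.convexHull(b.reshape(-1,1,2)); q=cv2.approxPolyDP(hb,1.5,True)[:,0]; print(q.tolist()); print(r4(plane(s,q,0)))
# bottle vs left coaster, top view
I=t["img"].astype(int); g=I.mean(2)
red=(I[:,:,0]-I[:,:,1]>60); pn=proj(t,[.4575,.1335,.11])[0]; c=blob(red,pn,18); print("cap top px",cv2.minEnclosingCircle(c),"pred",pn)
blue=(I[:,:,2]-I[:,:,0]>20)|red; c=blob(blue,proj(t,[.4575,.1335,.084])[0],22); x,y,w,h=cv2.boundingRect(c); print("bottle box",x,y,x+w-1,y+h-1)
e=proj(t,[[.4575+.027*np.cos(a),.1335+.027*np.sin(a),.084] for a in np.arange(0,6.3,.05)]); print("pred shoulder",e.min(0),e.max(0))
```

```text
[ 0.56035122 -0.38014277  0.13195681] [ 3.14156264e+00 -3.07934487e-04  2.05724658e+00]
[157.05233203 153.43019567] [152.3567883  131.11797435]
lid+side (145, 129, 14, 13)
pred lid box [145.18747138 127.47948653] [159.4917225  134.85569436]
lid scene [[ 0.5651 -0.3778  0.08  ]]
[[161, 137], [165, 152], [159, 157], [154, 158], [147, 155], [144, 140]]
[[ 0.5161 -0.4667  0.    ]
 [ 0.537  -0.3762  0.    ]
 [ 0.5628 -0.3602 -0.    ]
 [ 0.5777 -0.3633  0.    ]
 [ 0.5906 -0.3905  0.    ]
 [ 0.5699 -0.4793  0.    ]]
cap top px ((203.09458923339844, 202.1216278076172), 7.224088191986084) pred [202.97017029 201.00282172]
bottle box 194 192 216 214
pred shoulder [193.3281503 190.9649895] [216.05814619 213.59447129]
```

Call:
move_arm([
  [-0.3, 0.1, 4],
  [0, 0, 4],
  [0, 0, 4],
  [0, 0, 2],
  [0, 0, 1],
  [0, 0, 0],
], gripper=[0.95, 0.95, 0.95, 0.95, 0.95, 0.95], twist=[0, 0, 0, 0, 0, 0])

```text
clock: 26.8
position: [0.5622, -0.3823, -0.0189]
tool_rot: [-3.141, -0.001, 2.059]
force: [-0.1, -0.1, -0.3]
grip_width: 0.0808
finger_force: 0.0
```

Call:
move_arm([
  [0, 0, 0],
  [0, 0, 0],
  [0, 0, 0],
  [0, 0, 0],
  [0, 0, 0],
  [0, 0, 0],
], gripper=[0.75, 0.5, 0.4, 0.4, 0.4, 0.4], twist=[0, 0, 0, 0, 0, 0], squeeze=30)

```text
clock: 27.4
position: [0.5635, -0.3832, -0.0164]
tool_rot: [3.14, 0.002, 2.059]
force: [-0.3, 0.5, 6.8]
grip_width: 0.0476
finger_force: 30.2
```

Call:
move_arm([
  [0, 0, -1],
  [0, 0, -5],
  [3, -0.1, 0],
  [4.8, -0.2, 0],
  [4.8, -0.2, 0],
  [4.8, -0.2, 0],
  [4.7, -0.1, 0],
  [3, 0, 0],
], gripper=[0.4, 0.4, 0.4, 0.4, 0.4, 0.4, 0.4, 0.4], twist=[0, 0, 0, 0, 0, 0, 0, 0])

```text
clock: 28.2
position: [0.4363, -0.1623, 0.0429]
tool_rot: [3.141, -0.001, 2.06]
force: [0.6, 0.4, -2.1]
grip_width: 0.0477
finger_force: 32.6
```

Call:
move_arm([
  [0, 0, 0],
  [0, 0, 2],
  [0, 0, 1.5],
  [0, 0, 0],
  [0, 0, 0],
], gripper=[0.4, 0.4, 0.4, 0.4, 0.4], twist=[0, 0, 0, 0, 0])

```text
clock: 28.7
position: [0.4381, -0.1652, 0.0077]
tool_rot: [3.141, 0.0, 2.059]
force: [-0.6, -0.6, -2.5]
grip_width: 0.0475
finger_force: 32.4
```

Run:
```python
from h import *
from workcell import monitor
s=grab("scene","scene12"); t=grab("top","top12"); o=monitor.observe(); p=o["position"]; print(p,o["tool_rot"],o["force"])
z=p[2]+.0175; print("jar base z~",z)
I=s["img"].astype(int); g=I.mean(2)
pl=proj(s,[p[0],p[1],z+.08])[0]; c=blob(g>150,pl,12); print("lid box",cv2.boundingRect(c))
e=proj(s,[[p[0]+.021*np.cos(a),p[1]+.021*np.sin(a),z+.08] for a in np.arange(0,6.3,.05)]);print("pred",e.min(0),e.max(0))
e=proj(s,[[.4385+.047*np.cos(a),-.165+.047*np.sin(a),.005] for a in np.arange(0,6.3,.05)]);print("coaster pred",e.min(0),e.max(0)); 
c=blob(cv2.cvtColor(load("scene0")["img"],cv2.COLOR_RGB2GRAY)<60,e.mean(0),26); print("coaster box",cv2.boundingRect(c))
```

```text
[ 0.43834441 -0.1651889   0.00791918] [3.14066561e+00 8.66674529e-04 2.05914970e+00] [-0.03335846  0.00626825 -1.56625747]
jar base z~ 0.025419176646196293
lid box (220, 144, 10, 14)
pred [213.89853512 141.39498865] [229.48707815 149.98159397]
coaster pred [207.66753695 165.63196351] [240.58068271 185.63849126]
coaster box (208, 167, 32, 20)
```

Call:
move_arm([
  [0, 0, 1],
  [0, 0, 0.6],
  [0, 0, 0.2],
  [0, 0, 0.1],
  [0, 0, 0],
  [0, 0, 0],
], gripper=[0.4, 0.4, 0.4, 0.4, 0.4, 0.4], twist=[0, 0, 0, 0, 0, 0])

```text
clock: 29.4
position: [0.4379, -0.1648, -0.0119]
tool_rot: [3.142, 0.0, 2.06]
force: [-0.5, -0.6, -2.8]
grip_width: 0.0476
finger_force: 32.6
```

Call:
move_arm([
  [0, 0, 0.1],
  [0, 0, 0.05],
  [0, 0, 0.05],
  [0, 0, 0],
], gripper=[0.4, 0.4, 0.4, 0.4], twist=[0, 0, 0, 0])

```text
clock: 29.8
position: [0.4379, -0.1647, -0.0135]
tool_rot: [3.141, -0.0, 2.059]
force: [-3.5, 1.8, 15.6]
grip_width: 0.0479
finger_force: 34.2
```

Contact. I release, rise and move clear.

Call:
move_arm([
  [0, 0, 0],
  [0, 0, 0],
  [0, 0, 0],
  [0, 0, -1.5],
  [0, 0, -4.5],
  [0, 0, -5],
  [0, 0, -4],
  [-4.5, 0, 0],
], gripper=[0.6, 0.8, 0.9, 0.9, 0.9, 0.9, 0.9, 0.9], twist=[0, 0, 0, 0, 0, 0, 0, 0])

```text
clock: 30.6
position: [0.4611, -0.2012, 0.1413]
tool_rot: [3.135, 0.003, 2.066]
force: [0.9, 0.5, -1.4]
grip_width: 0.0767
finger_force: 0.0
```

Call:
move_arm([
  [-4.5, 0, -2],
  [-4.5, 0, -2],
  [-4.5, 0, -2],
  [-4.5, 0, 0],
  [-4.5, 0, 0],
  [0, 0, 0],
  [0, 0, 0],
  [0, 0, 0],
], gripper=[0.9, 0.9, 0.9, 0.9, 0.9, 0.9, 0.9, 0.9], twist=[0, 0, 0, 0, 0, 0, 0, 0])

```text
clock: 31.4
position: [0.5643, -0.4023, 0.1958]
tool_rot: [3.142, -0.001, 2.06]
force: [0.5, 0.2, 0.1]
grip_width: 0.077
finger_force: 0.0
```

Run:
```python
from h import *
from workcell import monitor
s=grab("scene","scene13"); t=grab("top","top13"); print(monitor.observe()["position"])
circ=lambda f,x,y,r,z:proj(f,[[x+r*np.cos(a),y+r*np.sin(a),z] for a in np.arange(0,6.3,.05)])
def box(f,mask,x,y,r,z,rad,n):
    e=circ(f,x,y,r,z); c=blob(mask,e.mean(0),rad); b=cv2.boundingRect(c); print(n,"seen",b[0],b[1],b[0]+b[2]-1,b[1]+b[3]-1,"pred",e.min(0).round(1),e.max(0).round(1))
for f,n in((t,"top"),(s,"scene")):
    I=f["img"].astype(int); g=I.mean(2); col=(I[:,:,2]-I[:,:,0]>20)|(I[:,:,0]-I[:,:,1]>60)
    box(f,(g>150),.4385,-.165,.021,.083,12,n+" lid"); box(f,col,.4575,.1335,.027,.087,24,n+" bottle shoulder")
    box(f,(I[:,:,0]-I[:,:,1]>60),.4575,.1335,.017,.11,14,n+" cap")
    box(f,g<48,.4385,-.165,.047,.005,26,n+" coaster R")
    box(f,g<48,.4575,.1335,.047,.005,26,n+" coaster L")
```

```text
[ 0.56464848 -0.40208323  0.19637315]
top lid seen 320 203 337 219 pred [322.  201.1] [339.8 218.8]
top bottle shoulder seen 194 192 216 214 pred [193.1 190.8] [215.9 213.5]
top cap seen 196 195 210 209 pred [195.6 193.7] [210.3 208.3]
top coaster R seen 308 196 343 231 pred [307.2 194.5] [344. 231.]
top coaster L seen 192 189 227 223 pred [191.2 187.6] [227.6 223.9]
scene lid seen 215 150 230 163 pred [214.6 148.3] [229.9 157. ]
scene bottle shoulder seen 265 205 288 236 pred [264.2 209.8] [288.7 226.7]
scene cap seen 269 205 284 220 pred [268.8 205.2] [284.5 215.7]
scene coaster R seen 208 159 239 183 pred [207.7 165.6] [240.6 185.6]
scene coaster L seen 256 234 294 260 pred [255.8 229.2] [295.9 258.8]
```

All four pieces measure within about 6 mm of their targets, so I hand the job in.

```bash
python3 -c "
from workcell import bot
print(bot.job_done())"
```

```text
the job is handed in; nothing more can be done
None
```

I handed the job in at about 31 s with the tray on the balance, the beaker in the tray, the bottle on the left coaster and the jar on the right coaster; each measured within about 6 mm of its centre, but no verdict came back.

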